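# Snap the fitting spacer stop onto a paper-roll bar

## Task

The repair-paper roll must not wander along its bar: of the three clip-on spacer stops standing on the cutting mat, take the widest one that goes into the gap between the free end of the roll and the side plate, and press it down over the bar until its arms snap past and it sits fully home with its grip tab upright. Leave the stops you do not need standing on the cutting mat (put one that proves too wide back there), and do not shift or knock over the paste jar, bottle, brush pot or weight.

Things in the scene. Friction and masses are not known exactly. Their poses are not given: they have to be found in the camera images.
- holder: fixed grey paper-roll holder, base 130 (x) by 268 (y) mm; two slotted side plates up to 90 mm wide, 93 mm high; between them, along y, a steel bar 24 mm in diameter, axis 75 mm above the bench at x = 0. Origin: middle of the underside, on the bench. A toothed tear bar 48 mm high runs along its robot side, x = -60 mm. Plates' inner faces at y = ±122 mm, outer ±128, bar end caps to ±138.
- roll: the paper roll on the bar, 50 mm in diameter, fixed. Origin: on the bar's axis in its free end face, which looks along +y to point plate_face; bare bar shows in the gap of 21 to 39 mm between. Axes as the holder's. The roll reaches to y = -150 mm, then a 40 mm set collar with a thumb screw (34 mm above the axis) to y = -164 mm.
- mat: fixed green cutting mat with a grid, 200 (x) by 300 (y) by 3 mm thick. Origin: centre of its underside, on the bench.
- stop_narrow: narrowest of three light grey plastic Ω-shaped clip-on stops, standing mouth down, 20 mm along its y (the bar's way). Origin: centre of its round seat, 18 mm above the arm tips it stands on. z: up its grip tab. Symmetrical front to back and side to side. Grip tab 16 mm thick (x) by 20 mm (y), from z = 20 to 66 mm. Its mass is 40 to 80 g.
- stop_middle: middle of three light grey plastic Ω-shaped clip-on stops, standing mouth down, 26 mm along its y (the bar's way). Origin: centre of its round seat, 18 mm above the arm tips it stands on. z: up its grip tab. Symmetrical front to back and side to side. Grip tab 16 mm thick (x) by 26 mm (y), from z = 20 to 66 mm; solid crown under it 33 mm wide (x).
- stop_wide: widest of three light grey plastic Ω-shaped clip-on stops, standing mouth down, 32 mm along its y (the bar's way). Origin: centre of its round seat, 18 mm above the arm tips it stands on. z: up its grip tab. Symmetrical front to back and side to side. Grip tab 16 mm thick (x) by 32 mm (y), from z = 20 to 66 mm.
- paste_jar: bystander: upright glass jar with a steel lid, 64 mm in diameter, 85 mm high, standing on the mat. Origin: centre of its underside.
- bottle: bystander: upright amber bottle with a white cap, 60 mm in diameter, 205 mm high, on the bench behind the roll holder. Origin: centre of its underside.
- brush_pot: bystander: white pot 76 mm in diameter and 100 mm high with brushes standing up to 205 mm high and leaning no more than 45 mm from its axis, between the mat and the holder. Origin: centre of its underside.
- weight: bystander: small round brass weight with a knob, 48 mm in diameter, 70 mm high, on the robot's side of the holder. Origin: centre of its underside.
- plate_face (a point): the point on the bar's axis in the inner face of the side plate at the holder's +y end: this face bounds the gap to be filled; axes as the holder's. The plate is 62 mm wide here and its top is 18 mm above the axis.
- stop_wide_mouth (a point): the mouth under the widest stop, 13 mm below its origin; the same on all three: two sprung arms, 35 mm over all in x, flared to 27 mm inside at the tips, pinching to 18 mm at 8 mm below the origin. Pushed straight down over the bar (8 to 18 N) they snap past; then the crown, 12 mm above the origin, rests on the bar, the origin is on the bar's axis and friction keeps the tab upright.
Not all that is in view belongs to the job. Leave any green or pink look-alike of the stop_middle alone.

How it is judged (in metres and radians):
At the end, for the whole second after the job is handed in: One stop rests home on the bar in the gap (on its axis within about 2 mm, square within 0.12 rad, tab upright within 0.35 rad) and is the widest that goes in (gap less than 8 mm wider than it); the other two stand on the mat (within 0.2 rad) ((((x of stop_narrow in the frame of holder between -0.0025 and 0.0025 m and z of stop_narrow in the frame of holder between 0.0725 and 0.077 m and y of stop_narrow in the frame of holder below 0.1135 m and y of stop_narrow in the frame of roll above 0.0085 m and angle between the y axis of stop_narrow and the y axis of holder, either way round below 0.12 rad and angle between stop_narrow's own z axis and vertical below 0.35 rad and y of roll in the frame of holder above 0.094 m and linear speed of stop_narrow below 0.02 m/s) and (x of stop_middle in the frame of mat between -0.1 and 0.1 m and y of stop_middle in the frame of mat between -0.15 and 0.15 m and z of stop_middle in the frame of mat between 0.012 and 0.027 m and angle between stop_middle's own z axis and vertical below 0.2 rad and linear speed of stop_middle below 0.02 m/s) and (x of stop_wide in the frame of mat between -0.1 and 0.1 m and y of stop_wide in the frame of mat between -0.15 and 0.15 m and z of stop_wide in the frame of mat between 0.012 and 0.027 m and angle between stop_wide's own z axis and vertical below 0.2 rad and linear speed of stop_wide below 0.02 m/s)) or ((x of stop_middle in the frame of holder between -0.0025 and 0.0025 m and z of stop_middle in the frame of holder between 0.0725 and 0.077 m and y of stop_middle in the frame of holder below 0.1105 m and y of stop_middle in the frame of roll above 0.0115 m and angle between the y axis of stop_middle and the y axis of holder, either way round below 0.12 rad and angle between stop_middle's own z axis and vertical below 0.35 rad and y of roll in the frame of holder above 0.088 m and linear speed of stop_middle below 0.02 m/s) and (x of stop_narrow in the frame of mat between -0.1 and 0.1 m and y of stop_narrow in the frame of mat between -0.15 and 0.15 m and z of stop_narrow in the frame of mat between 0.012 and 0.027 m and angle between stop_narrow's own z axis and vertical below 0.2 rad and linear speed of stop_narrow below 0.02 m/s) and (x of stop_wide in the frame of mat between -0.1 and 0.1 m and y of stop_wide in the frame of mat between -0.15 and 0.15 m and z of stop_wide in the frame of mat between 0.012 and 0.027 m and angle between stop_wide's own z axis and vertical below 0.2 rad and linear speed of stop_wide below 0.02 m/s)) or ((x of stop_wide in the frame of holder between -0.0025 and 0.0025 m and z of stop_wide in the frame of holder between 0.0725 and 0.077 m and y of stop_wide in the frame of holder below 0.1075 m and y of stop_wide in the frame of roll above 0.0145 m and angle between the y axis of stop_wide and the y axis of holder, either way round below 0.12 rad and angle between stop_wide's own z axis and vertical below 0.35 rad and y of roll in the frame of holder above 0.082 m and linear speed of stop_wide below 0.02 m/s) and (x of stop_narrow in the frame of mat between -0.1 and 0.1 m and y of stop_narrow in the frame of mat between -0.15 and 0.15 m and z of stop_narrow in the frame of mat between 0.012 and 0.027 m and angle between stop_narrow's own z axis and vertical below 0.2 rad and linear speed of stop_narrow below 0.02 m/s) and (x of stop_middle in the frame of mat between -0.1 and 0.1 m and y of stop_middle in the frame of mat between -0.15 and 0.15 m and z of stop_middle in the frame of mat between 0.012 and 0.027 m and angle between stop_middle's own z axis and vertical below 0.2 rad and linear speed of stop_middle below 0.02 m/s)))); the robot touches nothing.
It fails at once if the paste jar is shifted more than 20 mm or tipped (distance of paste_jar from where it was at the start of the episode above 0.02 m or angle between paste_jar's own z axis and vertical above 0.35 rad).
It fails at once if the bottle is shifted more than 20 mm or tipped (distance of bottle from where it was at the start of the episode above 0.02 m or angle between bottle's own z axis and vertical above 0.35 rad).
It fails at once if the brush pot is shifted more than 20 mm or tipped (distance of brush_pot from where it was at the start of the episode above 0.02 m or angle between brush_pot's own z axis and vertical above 0.35 rad).
It fails at once if the brass weight is shifted more than 20 mm or tipped (distance of weight from where it was at the start of the episode above 0.02 m or angle between weight's own z axis and vertical above 0.35 rad).
It also fails if it takes over 64 s, if anything falls off the work surface, if the arm or the gripper's body presses on something with over 40 N, if the wrist force passes 120 N, or if a joint passes its speed limit or range.

## Robot

A 6-joint arm with a two-finger parallel gripper is mounted at the origin on the work surface. World frame = base frame: x ahead of the robot, y to its left, z up, the work surface at z = 0. Lengths are in mm, angles in rad, forces in N, time in s.
With the tool pointing down it reaches from about 425 to 1125 mm from the base axis. Payload 14.9 kg.
Tool frame: the origin (TCP) lies midway between the tips of the shut fingers; the grasp point (between the pads) lies 19 mm behind it; x points along the fingers, y is the direction in which the jaws open and shut, and the axes are right-handed (so a half turn about x gives the same grasp; the last joint's range is limited). The gripper opens to 91 mm and grips with 3 to 60 N. Pads are 32 mm wide; open, the fingers measure 118 mm over their backs; the gripper's body (76 mm by 178 mm) begins 60 mm behind the grasp point.
Start: joints at [1.131, 0.379, 1.734, -0, 1.028, -0.033], TCP at [276.979, 642.885, 213.932] pointing down, gripper open.
Joint ranges: [-2.77, 2.77], [-0.74, 2.19], [0, 2.66], [-1.06, 4.2], [0.31, 2.87], [-3.08, 3.08]. Speed limits (rad/s): [1.89, 1.89, 2.39, 3.14, 3.14, 3.14].

## Interface

Orientations are given as [roll, pitch, yaw] about the fixed x, y, z axes, in that order (R = Rz(yaw) Ry(pitch) Rx(roll)).
In Python, from plant import sense, grab_frame, camera_model, close_job, find_in, pinpoint gives the robot as it stands. The module is installed in compiled form; this text tells all that it offers.
- The arm moves only by the tool jog_arm, never from a script. Its argument "rows" is a list of rows, each a list of 7 numbers: the shift along the tool's x, y, z in cm, then the turn, a rotation vector about the tool's x, y, z in rad, then the finger opening in cm, from 0 to 9.12. A call has 1 to 5 rows; each row shifts and turns the commanded pose from where the row before left it, along the tool's axes as they then stand; what a row does not reach is not made up. A row lasts 1/8 s, in which the tool goes at most 62.5 mm and 10.7 degrees, less where a joint would pass 70% of its speed; a pose out of reach is approached as far as the arm can. A call with a gripper value outside its range is refused whole. The fingers move at their own pace and stop on an object; "grip_force" is the grip in N (left out, the last holds). Time passes only in rows, so rows that do not move let the fingers close. It gives the time, the measured TCP pose, the force and the opening at its end, in the units of the state.
- sense(): the state, without advancing time (a new reading comes with each control period).
- grab_frame(name): name is "scene" or "top"; returns the picture (480x640x3 uint8, red, green, blue); there is no depth.
- camera_model(name): a dict with "mtx" (3x3 intrinsics, pixels), "k1" (the pictures are not rectified: a ray, as slopes to the right and down, at radius r is drawn at 1 + k1 r^2 times it, then the intrinsics apply), "view" (4x4, takes a point from world to camera coordinates). Camera axes: x right, y down, z forward; pixel columns grow to the right and rows downward; lengths in mm; the calibration is good to about 2 mm. A picture is of the moment at which its call begins. camera_model takes no time and is no camera call.
- close_job(): hands the job in, once; it reports no verdict.
Trained networks look in the newest picture that a camera, given by its name, has taken for a name from the list of things; names that differ only in an ending like _2 or _b are one class to them, and where a whole thing is asked for, a point or a joint stands for the part that bears it (a point fixed in the world has none). Each returns a list of dicts, best first, with "p" (0 to 1); they miss things now and then, are a little off and sometimes report something else, mostly with a low value. They report only what shows in the picture. A call takes as long as a camera call. They do not tell look-alikes from the thing itself.
- find_in(label, camera): "box" ([left, top, width, height] in pixels, round what is visible of it).
- pinpoint(label, camera): "point" ([column, row] in pixels: a listed point, or the origin of a listed thing).
The state is a dict: "clock": time; "joints": joint angles; "qvel": joint speeds; "joint_torque": joint torques, N m; "ee_pos": TCP position; "orientation": TCP orientation; "wrist_force": force on the tool from outside, world axes, zero at the start; "wrist_torque": the same for the moment, N m; "width": opening from 0.0 (shut) to 1.0 (fully open).
Only numpy, scipy, OpenCV 4.12 (cv2) and the standard library are available. Lean on these libraries where they do the work, as an engineer would, in place of code of your own. Each camera call takes 0.05 s, during which the arm holds its last target.

## Working session

There is one attempt and no reset: what is moved stays moved. The work goes in short steps, Python scripts to look and compute and a tool call to move; the robot and the scene stay as the last step left them, time stands still between calls to the robot, and variables do not carry over. Pictures are saved under pics/ and viewed, and the job is handed in when it is done.

Besides the shell and the picture viewer there is one more tool, called after "Call:" as name([rows], argument=value, ...), one row to a line, values as JSON. jog_arm: Moves the arm, as the interface text tells. Its arguments: {"type":"object","properties":{"rows":{"type":"array","items":{"type":"array","items":{"type":"number"}}},"grip_force":{"type":"number"}},"required":["rows"]}

```bash
mkdir -p pics; ls; python3 - <<'E'
from plant import *
import cv2
print(sense())
for n in ("scene","top"):
    im=grab_frame(n); cv2.imwrite(f"pics/{n}0.png",im[:,:,::-1]); print(n,camera_model(n))
    for l in ["holder","roll","plate_face","mat","stop_narrow","stop_middle","stop_wide","paste_jar","bottle","brush_pot","weight"]:
        print(l,[(round(d['p'],2),[round(float(x)) for x in d['point']]) for d in pinpoint(l,n)][:5])
E
```

```text
pics
{'clock': 0.0, 'joints': array([ 1.13073454e+00,  3.79414682e-01,  1.73479258e+00, -4.03024802e-05,
        1.02848153e+00, -3.33057545e-02]), 'qvel': array([ 0.0008075 , -0.00028388,  0.00074865,  0.00251018, -0.00044442,
       -0.00195217]), 'joint_torque': array([ 3.55472672e-03, -7.63702583e+01, -4.34382463e+01,  6.50828937e-02,
        4.23272909e-02, -8.43613452e-05]), 'ee_pos': array([276.78891624, 642.51560753, 213.27812764]), 'orientation': array([-1.57264115,  1.56969965, -1.97937636]), 'wrist_force': array([-0.36499493,  0.49411391, -0.3646724 ]), 'wrist_torque': array([ 0.04422069,  0.00811391, -0.00780072]), 'width': 1.001515830998117}
scene {'mtx': array([[572.42120545,   0.        , 319.74972238],
       [  0.        , 572.42120545, 243.44588543],
       [  0.        ,   0.        ,   1.        ]]), 'k1': -0.017548646905839183, 'view': array([[-5.98391271e-01,  8.01100858e-01, -1.28569696e-02,
         3.30634088e+02],
       [ 7.00914372e-01,  5.15647247e-01, -4.92774756e-01,
        -3.19116729e+02],
       [-3.88132619e-01, -3.03883747e-01, -8.70061916e-01,
  
[... 865 characters left out ...]
-01, -2.95091896e-02, -1.37339590e-01,
         5.37404915e+02],
       [ 1.37785761e-01, -1.36497379e-02, -9.90367997e-01,
         1.42152035e+03],
       [ 0.00000000e+00,  0.00000000e+00,  0.00000000e+00,
         1.00000000e+00]])}
holder [(0.85, [199, 222])]
roll [(0.86, [160, 209])]
plate_face [(0.64, [153, 208]), (0.56, [356, 238])]
mat [(0.68, [384, 232])]
stop_narrow [(0.68, [200, 218]), (0.54, [355, 239])]
stop_middle [(0.72, [437, 296]), (0.63, [400, 296]), (0.55, [368, 306]), (0.48, [473, 262]), (0.44, [412, 258])]
stop_wide [(0.57, [387, 248])]
paste_jar [(0.7, [365, 208])]
bottle [(0.7, [203, 183])]
brush_pot [(0.95, [303, 203]), (0.42, [151, 210])]
weight [(0.74, [196, 260])]
```

View pics/scene0.png

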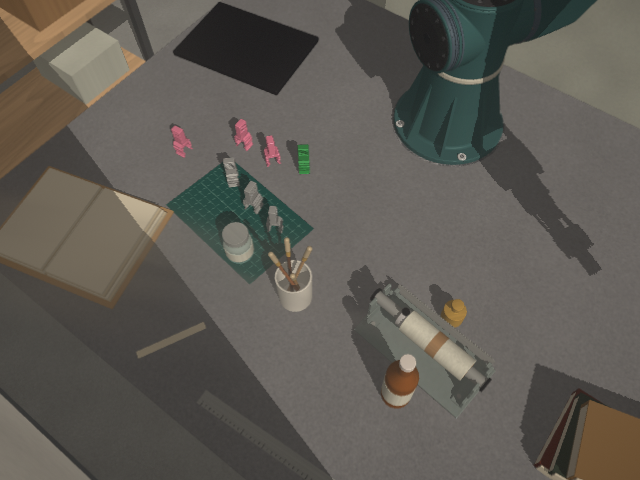

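View pics/top0.png

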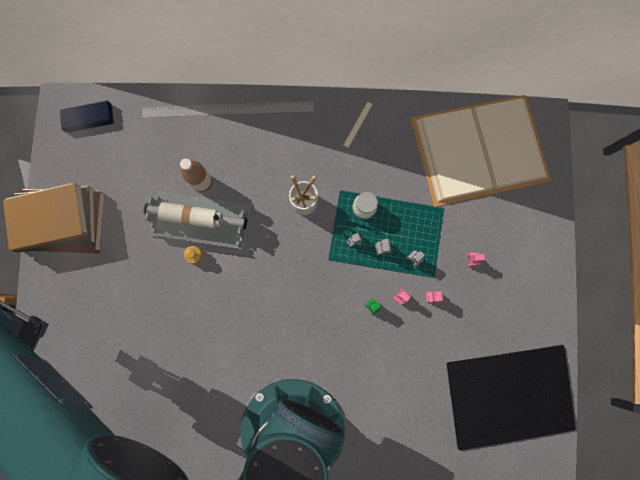

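The scene picture shows grey stops on the green mat at about (231,172), (252,197), (275,217). In the top picture they are at (417,258), (383,247), (354,240). The gap is at the left end of the roll (top, about (157,210)). I'll enlarge both.

```bash
python3 - <<'E'
import cv2,numpy as np
s=cv2.imread("pics/scene0.png");t=cv2.imread("pics/top0.png")
def c(im,x,y,w,h,k): return cv2.resize(im[y:y+h,x:x+w],None,fx=k,fy=k,interpolation=cv2.INTER_CUBIC)
a=np.hstack([c(s,210,145,80,100,4.0)[:280],c(t,340,225,90,70,4.0)]) 
cv2.imwrite("pics/a.png",c(s,205,145,90,90,6)); cv2.imwrite("pics/b.png",c(t,335,220,100,60,7)); cv2.imwrite("pics/c.png",c(t,135,190,120,70,6)); cv2.imwrite("pics/d.png",c(s,360,280,140,140,4))
E
```

```text
(no output)
```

View pics/a.png

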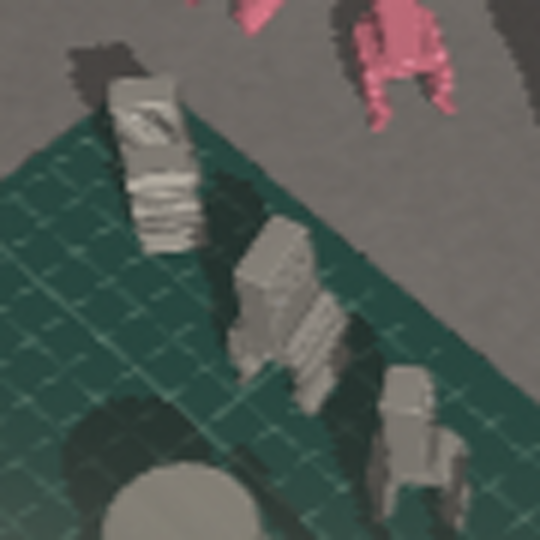

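View pics/b.png

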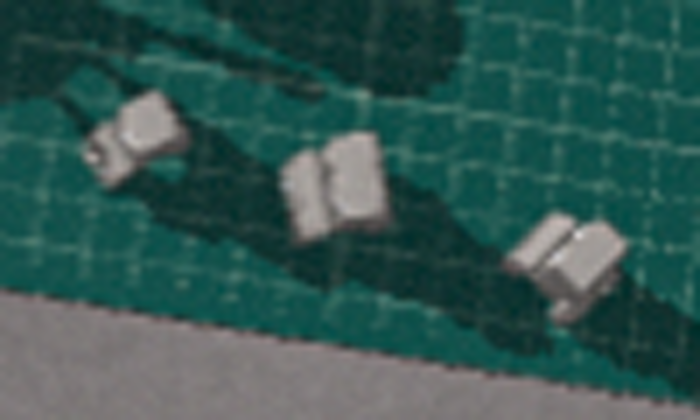

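View pics/c.png

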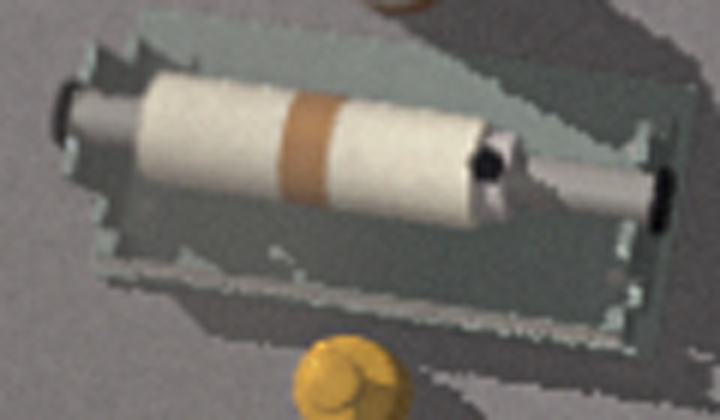

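View pics/d.png

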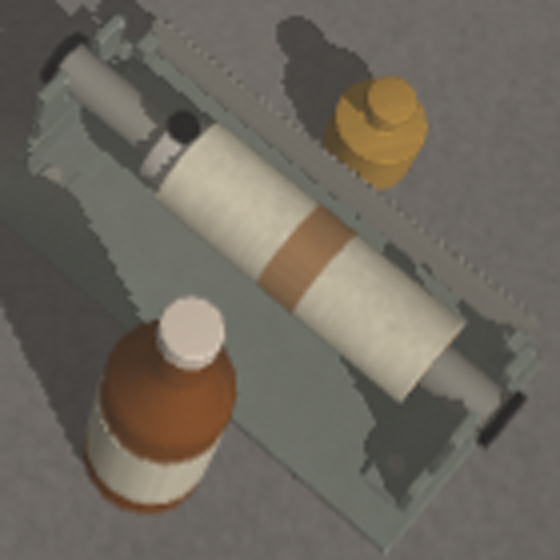

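```bash
cat > h.py <<'E'
import numpy as np,cv2
from plant import camera_model
def proj(n,P):
    m=camera_model(n);P=np.atleast_2d(P).astype(float)
    c=P@m['view'][:3,:3].T+m['view'][:3,3]; s=c[:,:2]/c[:,2:]
    s=s*(1+m['k1']*(s**2).sum(1,keepdims=True)); return s@m['mtx'][:2,:2].T+m['mtx'][:2,2]
def ray(n,uv):
    m=camera_model(n);d=(np.array(uv,float)-m['mtx'][:2,2])/m['mtx'][0,0]; s=d.copy()
    for _ in range(20): s=d/(1+m['k1']*(s@s))
    R=m['view'][:3,:3]; o=-R.T@m['view'][:3,3]; return o,R.T@np.array([s[0],s[1],1])
def unz(n,uv,z):
    o,d=ray(n,uv); return o+d*(z-o[2])/d[2]
def tri(uv1,uv2):
    o1,d1=ray("scene",uv1);o2,d2=ray("top",uv2);d1/=np.linalg.norm(d1);d2/=np.linalg.norm(d2)
    A=np.c_[d1,-d2];k=np.linalg.lstsq(A,o2-o1,rcond=None)[0];a=o1+k[0]*d1;b=o2+k[1]*d2
    return (a+b)/2,np.linalg.norm(a-b)
def crop(im,x,y,w,h,k): return cv2.resize(im[y:y+h,x:x+w],None,fx=k,fy=k,interpolation=cv2.INTER_CUBIC)
E
python3 - <<'E'
from h import *
np.set_printoptions(precision=1,suppress=True)
for n in("scene","top"): print(n,ray(n,(320,240))[0])
for nm,a,b in [("R",(231,172),(417,258)),("M",(252,197),(383,247)),("L",(275,217),(354,239)),("plate",(478,382),(153,208)),("roll",(468,370),(160,209)),("holder",(421,348),(199,222)),("brush",(296,297),(303,203)),("jar",(235,250),(365,208)),("weight",(452,317),(196,260)),("bottle",(395,395),(203,183)),("mat",(237,216),(384,232))]: print(nm,*tri(a,b))
print("caps top",unz("top",(135+55/6,190+113/6),75),unz("top",(135+672/6,190+200/6),75))
s=cv2.imread("pics/scene0.png");t=cv2.imread("pics/top0.png")
cv2.imwrite("pics/e.png",crop(t,138,192,60,45,13)); cv2.imwrite("pics/f.png",crop(s,440,345,60,45,13))
E
```

```text
scene [ 997.2  350.4 1137.5]
top [ 338.3  -42.2 1483. ]
R [ 474.3 -324.3   34.6] 2.4790483034106
M [ 502.1 -231.4   42.1] 1.5329602197072192
L [ 519.2 -150.    54.2] 1.6762042736317504
plate [585.  395.1  68.6] 4.063859571554571
roll [580.9 369.7  83.3] 0.6339570412817979
holder [563.4 275.    3.4] 10.106969443474398
brush [625.4  -9.8  -5.3] 0.8136063498181602
jar [ 617.  -186.9    3.5] 7.602972262747073
weight [456.7 286.5 -21.4] 1.5928599766644558
bottle [675.7 278.9 -11. ] 1.895890101728729
mat [ 548.9 -239.4   11.7] 5.890025708069092
caps top [581.8 415.3  75. ] [550.5 135.6  75. ]
```

View pics/e.png

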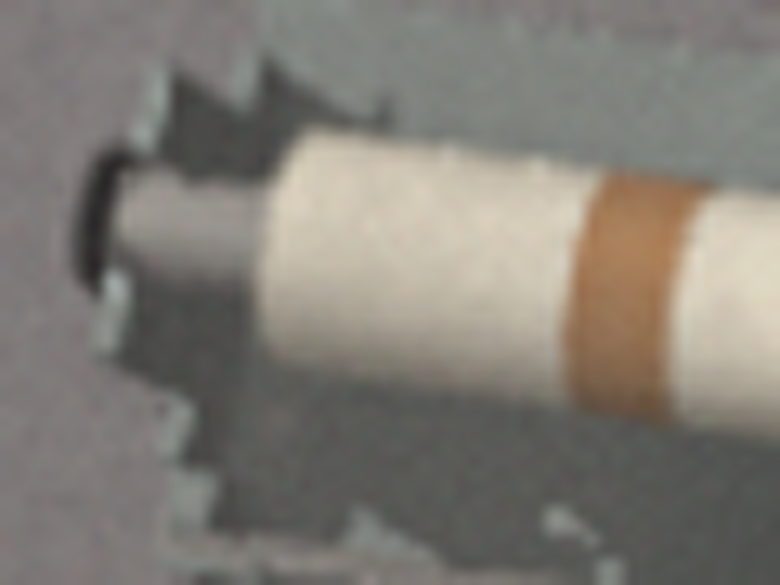

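View pics/f.png

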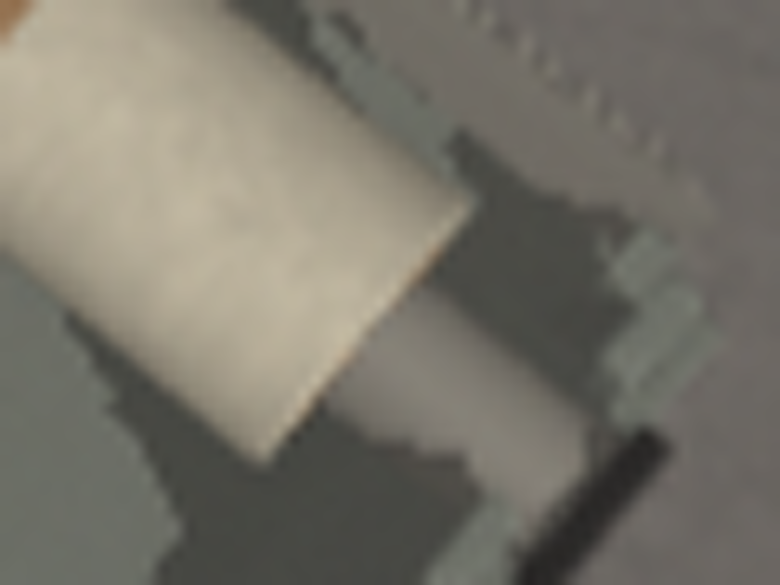

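```bash
cat > ov.py <<'E'
from h import *
def circ(y,r,n=40):
    a=np.linspace(0,2*np.pi,n); return np.c_[r*np.cos(a),0*a+y,75+r*np.sin(a)]
def H(p,P):
    x,y,w=p; c,s=np.cos(w),np.sin(w); P=np.asarray(P,float)
    return np.c_[x+c*P[:,0]-s*P[:,1],y+s*P[:,0]+c*P[:,1],P[:,2]]
def draw(im,n,p,g,off,k,shift=(0,0),rc=17):
    o=im.copy()
    def L(P,col):
        q=(proj(n,H(p,P))+shift-off+0.5)*k-0.5
        cv2.polylines(o,[np.round(q*8).astype(int)],False,col,1,cv2.LINE_AA,3)
    yr=122-g
    L(circ(yr,25),(0,0,255)); L(circ(yr-150,25),(0,0,255)); L(circ(yr-164,20),(255,0,255))
    for s in(1,-1):
        L(circ(s*138,rc),(255,0,0)); 
        for y in(122,128): L([[-31,s*y,93],[31,s*y,93]],(0,255,0))
    L([[65,134,0],[65,-134,0],[-65,-134,0],[-65,134,0],[65,134,0]],(0,255,255))
    L([[-60,-122,48],[-60,122,48]],(255,255,0)); 
    for sx in(12,-12): L([[sx,yr,75],[sx,122,75]],(255,255,255))
    return o
E
cat > o1.py <<'E'
import sys
from ov import *
p=eval(sys.argv[1]);g=float(sys.argv[2]);sh={"scene":eval(sys.argv[3]),"top":eval(sys.argv[4])};tag=sys.argv[5]
for n,(x,y,w,h),k in [("scene",(360,280,140,140),4.2),("top",(135,185,130,75),6)]:
    im=cv2.imread(f"pics/{n}0.png"); cv2.imwrite(f"pics/{tag}{n}.png",draw(crop(im,x,y,w,h,k),n,p,g,np.array([x,y]),k,sh[n]))
E
python3 o1.py "(564,273,-0.111)" 24 "(0,0)" "(0,0)" g1
```

```text
(no output)
```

View pics/g1scene.png

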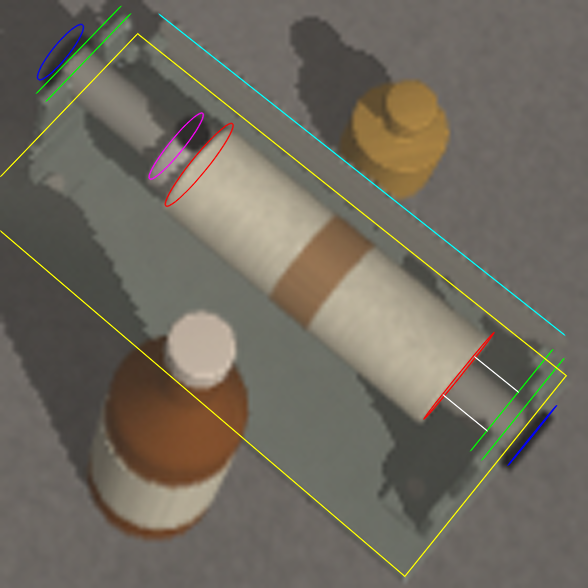

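View pics/g1top.png

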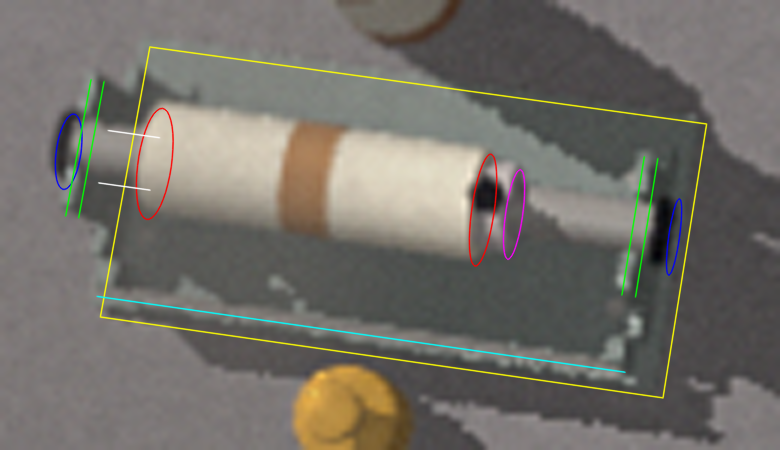

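```bash
python3 - <<'E'
from h import *
from scipy import ndimage as nd
np.set_printoptions(precision=0,suppress=True,linewidth=220)
ims={n:cv2.imread(f"pics/{n}0.png").astype(float) for n in("scene","top")}
from ov import H
p=(566,273,-0.111)
# profiles along holder y at several x offsets on plane z (roll top z=100 / plate top z=93)
for n in("top","scene"):
  for (x,z) in [(0,100),(0,87),(-8,87),(8,87),(-22,93),(22,93),(-26,93),(26,93)]:
    ys=np.arange(84,146,2.)
    q=proj(n,H(p,np.c_[0*ys+x,ys,0*ys+z]))
    v=nd.map_coordinates(ims[n].mean(2),[q[:,1],q[:,0]],order=1)
    print(n,x,z,v)
print(np.arange(84,146,2.))
E
```

```text
top 0 100 [189. 191. 192. 192. 193. 193. 180. 163. 149. 147. 147. 148. 147. 148. 149. 148. 147. 148. 149. 150. 151. 148. 130.  83.  56.  54.  75. 107. 121. 126. 125.]
top 0 87 [187. 187. 187. 187. 189. 190. 191. 191. 177. 159. 147. 145. 143. 143. 143. 143. 144. 145. 143. 144. 145. 146. 146. 144. 131.  89.  59.  51.  68.  98. 116.]
top -8 87 [169. 169. 170. 170. 169. 170. 170. 168. 158. 132. 113. 103. 103. 106. 105. 104. 105. 106. 106. 104. 101.  94.  90.  91.  89.  70.  49.  56.  82. 107. 127.]
top 8 87 [194. 197. 198. 197. 196. 201. 202. 201. 195. 169. 150. 140. 140. 139. 138. 137. 133. 131. 133. 143. 144. 144. 138. 124. 109.  83.  48.  54.  78. 106. 125.]
top -22 93 [120. 121. 120. 119. 119. 112. 102.  93.  84.  79.  77.  75.  75.  75.  76.  77.  77.  74.  70.  73.  87. 109. 133. 133. 128. 124. 125. 125. 124. 125. 127.]
top 22 93 [162. 161. 160. 159. 160. 147. 124.  95.  82.  76.  74.  75.  75.  74.  72.  74.  74.  74.  72.  73.  93. 124. 135. 133. 128. 123. 125. 126. 127. 127. 124.]
top -26 93 [ 99.  97.  96.  96.  96.  93.  90.  87.  80.  77.  77.  78.  79.  76.  75.  76.  76.  7
[... 1044 characters left out ...]
105. 107. 108. 105. 104. 103. 103.]
scene 22 93 [162. 164. 167. 165. 163. 161. 163. 133.  73.  74.  73.  72.  71.  71.  71.  71.  71.  71.  71.  70.  80. 104. 109. 108.  94.  65.  40.  45.  81. 101. 102.]
scene -26 93 [100. 106. 105.  93.  90.  89.  91.  93.  92.  93.  91.  79.  77.  76.  76.  82.  88.  99. 110. 109. 104. 107. 110. 113. 103. 104. 106. 105. 105. 104. 104.]
scene 26 93 [153. 154. 156. 156. 154. 152. 151. 141.  73.  70.  70.  70.  71.  71.  71.  70.  70.  70.  70.  70.  80. 103. 111. 110. 105. 106.  88.  90.  92.  99. 100.]
[ 84.  86.  88.  90.  92.  94.  96.  98. 100. 102. 104. 106. 108. 110. 112. 114. 116. 118. 120. 122. 124. 126. 128. 130. 132. 134. 136. 138. 140. 142. 144.]
```

```bash
python3 - <<'E'
from h import *
from scipy import ndimage as nd
from ov import H
ims={n:cv2.imread(f"pics/{n}0.png").astype(float).mean(2) for n in("scene","top")}
p=(566,273,-0.111)
ys=np.arange(-150,150,.25)
def prof(n,x,z):
    q=proj(n,H(p,np.c_[0*ys+x,ys,0*ys+z])); return nd.map_coordinates(ims[n],[q[:,1],q[:,0]],order=1)
def edges(n,x,z,th=2.2):
    g=np.gradient(nd.gaussian_filter1d(prof(n,x,z),6))/.25
    i=[k for k in range(1,len(g)-1) if abs(g[k])>th and abs(g[k])>=abs(g[k-1]) and abs(g[k])>abs(g[k+1])]
    return [(round(float(ys[k]),1),round(float(g[k]))) for k in i]
for n in("top","scene"):
    for x,z in [(-4,100),(0,100),(4,100),(0,87),(4,87),(8,87),(-28,93),(-25,93),(-22,93),(-18,93),(18,93),(22,93),(25,93),(28,93)]: print(n,x,z,edges(n,x,z))
# transverse: roll edges
xs=np.arange(-45,45,.25)
for n in("top","scene"):
  for y in(-40,0,40,80):
    q=proj(n,H(p,np.c_[xs,0*xs+y,0*xs+75])); g=np.gradient(nd.gaussian_filter1d(nd.map_coordinates(ims[n],[q[:,1],q[:,0]],order=1),5))/.25
    print(n,y,xs[np.argmax(g)],xs[np.argmin(g)])
E
```

```text
top -4 100 [(-140.2, -10), (-132.0, 22), (-90.5, -7), (-84.8, -5), (-79.5, -2), (-63.5, -10), (-51.5, 30), (12.2, -14), (33.5, 14), (97.2, -8), (129.2, -14), (136.8, 13)]
top 0 100 [(-140.5, -10), (-132.0, 24), (-77.0, -11), (-65.0, -12), (-50.2, 28), (12.2, -14), (33.8, 15), (97.0, -8), (129.2, -18), (136.8, 13)]
top 4 100 [(-141.0, -10), (-131.8, 25), (-75.5, -16), (-68.8, 10), (-64.2, -21), (-50.5, 27), (12.2, -13), (34.0, 14), (97.2, -9), (129.2, -16), (136.5, 13)]
top 0 87 [(-138.2, -10), (-130.2, 24), (-82.2, -5), (-76.0, -8), (-61.5, -11), (-48.2, 30), (15.5, -14), (37.0, 14), (100.8, -8), (133.5, -17), (141.2, 12)]
top 4 87 [(-139.2, -10), (-129.8, 25), (-73.5, -15), (-66.8, 5), (-62.2, -18), (-47.5, 28), (15.8, -13), (37.5, 15), (101.5, -8), (133.5, -17), (141.2, 13)]
top 8 87 [(-138.8, -10), (-129.5, 21), (-72.8, -14), (-65.8, 15), (-61.0, -19), (-48.8, 27), (15.2, -13), (37.5, 12), (101.8, -10), (121.0, 3), (134.0, -14), (140.5, 13)]
top -28 93 [(-137.0, -3), (-125.0, 19), (-119.2, -14), (126.0, 8)]
top -25 93 [(-137.2, -3), (-124.5, 18), (-118.8, -16), (-55.5, 5), (9.2, -
[... 2873 characters left out ...]
 (11.8, -13), (33.8, 13), (98.0, -14), (110.5, -5), (124.8, 8), (133.0, -13), (140.0, 12)]
scene 22 93 [(-131.0, -5), (-125.0, 13), (-104.5, -7), (-64.2, 13), (-55.8, -9), (-50.8, 14), (12.0, -12), (34.0, 12), (98.2, -21), (124.8, 8), (133.5, -13), (139.5, 13)]
scene 25 93 [(-124.8, 9), (-102.0, -6), (-63.2, 8), (-56.0, -6), (-50.2, 13), (12.2, -11), (34.2, 11), (98.5, -20), (125.0, 9), (134.0, -8), (140.2, 5)]
scene 28 93 [(-124.8, 8), (-96.8, -5), (-62.2, 4), (-49.5, 12), (12.5, -9), (34.8, 11), (98.2, -18), (125.0, 9), (130.2, -2)]
top -40 -19.75 24.25
top 0 -22.75 26.0
top 40 -23.0 26.0
top 80 -23.25 25.5
scene -40 -25.25 24.25
scene 0 -24.75 25.0
scene 40 -24.0 25.75
scene 80 36.25 27.5
```

```bash
cat > fit.py <<'E'
from h import *
from scipy.optimize import minimize
ims={n:cv2.imread(f"pics/{n}0.png") for n in("scene","top")}
K=4
C={"R":((231,172),(417,258)),"M":((252,197),(383,247)),"L":((275,217),(354,239))}
X0={"R":(474,-324),"M":(502,-231),"L":(519,-150)}
def seg(n,c,r):
    x,y=c[0]-r,c[1]-r; im=crop(ims[n],x,y,2*r,2*r,K).astype(int)
    b,g,rr=im[...,0],im[...,1],im[...,2]
    return ((rr-g>-9)&(rr>75)).astype(np.uint8),np.array([x,y])
def box(hx,w,z0,z1): return [[sx*hx,sy*w/2,z] for sx in(1,-1) for sy in(1,-1) for z in(z0,z1)]
def ren(n,p,w,off,shape):
    o=np.zeros(shape,np.uint8); x,y,a=p[:3]; c,s=np.cos(a),np.sin(a)
    arm=lambda sg:[[sg*q[0]+sg*15.2,q[1],q[2]] for q in box(2.3,w,-18,2)]
    for B in (box(8,w,20,66),box(16.5,w,2,20),arm(1),arm(-1)):
        B=np.array(B,float); P=np.c_[x+c*B[:,0]-s*B[:,1],y+s*B[:,0]+c*B[:,1],B[:,2]+21]
        q=(proj(n,P)-off+.5)*K-.5
        cv2.fillConvexPoly(o,cv2.convexHull(np.round(q*16).astype(np.int32)),1,cv2.LINE_8,4)
    return o
if __name__=="__main__":
  for k in C:
    S={n:seg(n,C[k][i],25) for i,n in enumerate(("scene","top"))}
    for n in S: cv2.imwrite(f"pics/seg_{k}_{n}.png",S[n][0]*255)
    for w in(20,26,32):
        def cost(p):
            t=0
            for j,n in enumerate(S):
                m,off=S[n]; r=ren(n,p,w,off-np.array(p[3+2*j:5+2*j]),m.shape); t+=(m!=r).sum()/m.sum()
            return t+0.02*(np.array(p[3:])**2).sum()
        best=None
        for a in np.arange(0,np.pi,np.pi/10):
            r=minimize(cost,[*X0[k],a,0,0,0,0],method="Nelder-Mead",options=dict(initial_simplex=np.vstack([[*X0[k],a,0,0,0,0]]+[np.array([*X0[k],a,0,0,0,0])+np.eye(7)[i]*[6,6,.2,1,1,1,1][i] for i in range(7)]),maxiter=400))
            if best is None or r.fun<best.fun: best=r
        print(k,w,round(best.fun,3),np.round(best.x,2))
E
python3 fit.py
```

```text
Traceback (most recent call last):
  File "fit.py", line 32, in <module>
    r=minimize(cost,[*X0[k],a,0,0,0,0],method="Nelder-Mead",options=dict(initial_simplex=np.vstack([[*X0[k],a,0,0,0,0]]+[np.array([*X0[k],a,0,0,0,0])+np.eye(7)[i]*[6,6,.2,1,1,1,1][i] for i in range(7)]),maxiter=400))
  File "fit.py", line 28, in cost
    m,off=S[n]; r=ren(n,p,w,off-np.array(p[3+2*j:5+2*j]),m.shape); t+=(m!=r).sum()/m.sum()
                  ~~~^^^^^^^^^^^^^^^^^^^^^^^^^^^^^^^^^^^^^^^^^^^^
  File "fit.py", line 17, in ren
    q=(proj(n,P)-off+.5)*K-.5
       ~~~~^^^^^
  File "h.py", line 4, in proj
    m=camera_model(n);P=np.atleast_2d(P).astype(float)
ValueError: time passes only in moves, steps and waits
```

```bash
sed -i 's/from plant import camera_model/from plant import camera_model as _cm\nfrom functools import lru_cache\ncamera_model=lru_cache(None)(_cm)/' h.py; time python3 fit.py; python3 -c "
import cv2,numpy as np
print()
cv2.imwrite('pics/segall.png',np.vstack([np.hstack([cv2.imread(f'pics/seg_{k}_{n}.png') for k in 'LMR']) for n in('scene','top')]))"
```

```text
R 20 1.597 [ 4.7550e+02 -3.2165e+02  6.8000e-01  6.0000e-02 -1.3000e-01 -5.0000e-02
 -1.9000e-01]
R 26 1.583 [ 4.7511e+02 -3.2170e+02  7.9000e-01  2.3000e-01 -6.0000e-02 -6.0000e-02
 -1.2000e-01]
R 32 1.647 [ 4.7346e+02 -3.2018e+02  8.7000e-01  1.0000e-01 -2.4000e-01  2.0000e-02
 -4.0000e-02]
M 20 1.307 [ 5.0252e+02 -2.3262e+02  1.6600e+00  1.1000e-01  4.0000e-02  5.0000e-02
  4.0000e-02]
M 26 1.198 [ 5.0323e+02 -2.3222e+02  1.7200e+00  8.0000e-02 -8.0000e-02  3.0000e-02
 -2.1000e-01]
M 32 1.23 [ 5.0269e+02 -2.3273e+02  1.7900e+00 -1.2000e-01 -6.0000e-02  5.0000e-02
 -2.9000e-01]
L 20 1.482 [ 5.2127e+02 -1.5280e+02  2.1600e+00  1.6000e-01  0.0000e+00 -7.0000e-02
 -1.3000e-01]
L 26 1.609 [ 5.2177e+02 -1.5215e+02  2.2700e+00  1.0000e-02 -1.0000e-02  2.6000e-01
 -1.0000e-01]
L 32 1.742 [ 5.2158e+02 -1.5191e+02  2.3000e+00  2.0000e-02  9.0000e-02  1.4000e-01
 -9.0000e-02]

real	1m1.714s
user	1m0.335s
sys	0m0.169s
```

View pics/segall.png

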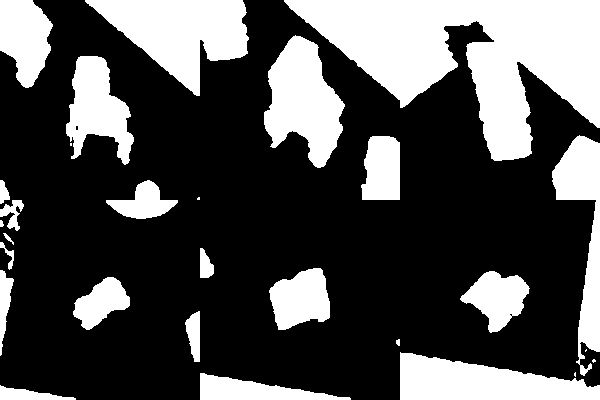

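```bash
python3 - <<'E'
s=open('fit.py').read()
s=s.replace("    return ((rr-g>-9)&(rr>75)).astype(np.uint8),np.array([x,y])","""    m=((rr-g>-9)&(rr>75)).astype(np.uint8)
    l=cv2.connectedComponents(m,connectivity=4)[1]; v=l[70:130,70:130]; v=v[v>0]
    m=(l==np.bincount(v).argmax()).astype(np.uint8); m[:38]=0 if n=='scene' else m[:38]
    return m,np.array([x,y])""")
s=s.replace("m[:38]=0 if n=='scene' else m[:38]","m[:30]=0")
s=s.replace('print(k,w,round','''
        for n in S: cv2.imwrite(f"pics/fit_{k}_{w}_{n}.png",np.dstack([S[n][0]*255,0*S[n][0],ren(n,best.x,w,S[n][1]-np.array(best.x[3+2*(n=="top"):][:2]),S[n][0].shape)*255]))
        print(k,w,round''')
open('fit.py','w').write(s)
E
python3 fit.py; python3 -c "
import cv2,numpy as np
cv2.imwrite('pics/fitall.png',np.vstack([np.hstack([cv2.imread(f'pics/fit_{k}_{w}_{n}.png') for k,w in zip('LMR',(20,32,26))]) for n in('scene','top')]))"
```

```text
R 20 0.794 [ 4.7608e+02 -3.2140e+02  7.1000e-01  1.9000e-01  2.8000e-01  1.3000e-01
 -6.0000e-02]
R 26 0.795 [ 4.7486e+02 -3.2103e+02  7.6000e-01  5.0000e-02 -2.4000e-01 -9.0000e-02
 -1.2000e-01]
R 32 1.011 [ 4.7374e+02 -3.1946e+02  8.0000e-01  5.6000e-01 -2.4000e-01  4.0000e-02
  7.0000e-02]
M 20 0.449 [ 5.0289e+02 -2.3253e+02  1.5900e+00  2.5000e-01 -1.2000e-01 -1.4000e-01
 -4.4000e-01]
M 26 0.218 [ 5.0315e+02 -2.3270e+02  1.7300e+00  1.6000e-01 -2.0000e-01 -7.0000e-02
 -1.8000e-01]
M 32 0.289 [ 5.0294e+02 -2.3298e+02  1.8000e+00 -5.0000e-02 -1.1000e-01 -7.0000e-02
 -3.6000e-01]
L 20 0.405 [ 5.2107e+02 -1.5193e+02  2.1600e+00 -2.4000e-01 -3.4000e-01  2.8000e-01
 -2.5000e-01]
L 26 0.776 [ 5.2180e+02 -1.5178e+02  2.2700e+00 -6.0000e-02  4.0000e-02  3.3000e-01
 -1.2000e-01]
L 32 1.19 [ 5.2150e+02 -1.5167e+02  2.3000e+00 -5.0000e-02  2.0000e-02  2.5000e-01
 -1.1000e-01]
```

View pics/fitall.png

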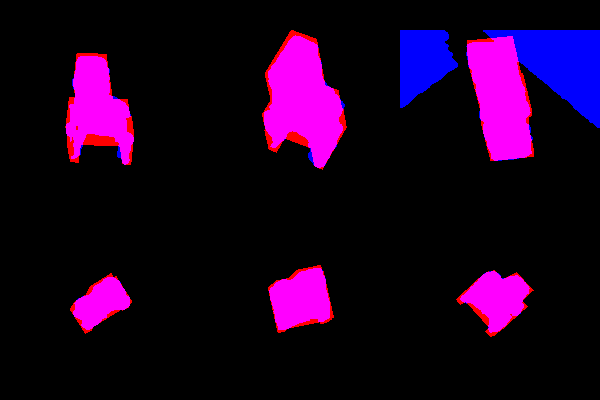

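```bash
cat > fit2.py <<'E'
from fit import *
for k in "LMR":
    S={n:seg(n,C[k][i],25) for i,n in enumerate(("scene","top"))}
    if k=="R":
        m,off=S["scene"]; pm=np.zeros_like(m); cv2.fillPoly(pm,[np.array([[64,36],[114,32],[140,160],[80,165]])],1); m=m*pm; S["scene"]=(m,off)
    pts=[]
    x0={"L":(521,-152,2.16),"M":(503,-232.7,1.75),"R":(475,-321,.76)}[k]
    for w in range(16,37,2):
        def cost(p):
            t=0
            for j,n in enumerate(S):
                m,off=S[n]; r=ren(n,p,w,off-np.array(p[3+2*j:5+2*j]),m.shape); t+=(m!=r).sum()/m.sum()
            return t+0.02*(np.array(p[3:])**2).sum()
        z=np.array([*x0,0,0,0,0]);best=None
        for sc in(1,-1,.5):
            r=minimize(cost,z,method="Nelder-Mead",options=dict(initial_simplex=np.vstack([z]+[z+sc*np.eye(7)[i]*[5,5,.2,1,1,1,1][i] for i in range(7)]),maxiter=400))
            if best is None or r.fun<best.fun:best=r
        pts.append((w,round(best.fun,3),np.round(best.x,2)[:3]))
    print(k,[(a,float(b)) for a,b,_ in pts],min(pts,key=lambda t:t[1])[2])
E
python3 fit2.py
```

```text
L [(16, 0.315), (18, 0.321), (20, 0.398), (22, 0.513), (24, 0.638), (26, 0.784), (28, 0.912), (30, 1.044), (32, 1.186), (34, 1.332), (36, 1.464)] [ 520.92 -152.6     2.11]
M [(16, 0.636), (18, 0.536), (20, 0.452), (22, 0.369), (24, 0.286), (26, 0.217), (28, 0.185), (30, 0.215), (32, 0.287), (34, 0.374), (36, 0.47)] [ 503.79 -232.45    1.78]
R [(16, 0.502), (18, 0.399), (20, 0.302), (22, 0.223), (24, 0.205), (26, 0.249), (28, 0.337), (30, 0.447), (32, 0.572), (34, 0.71), (36, 0.846)] [ 474.97 -321.54    0.75]
```

```bash
cat > go.py <<'E'
import sys,numpy as np
from scipy.spatial.transform import Rotation as Ro
from plant import sense
np.set_printoptions(precision=3,suppress=True)
def st():
    s=sense(); return s,Ro.from_euler('xyz',s['orientation'])
def to(pos,yaw=None):
    """remaining move in tool axes: first turn (rotvec), then shift after that turn, and shift in current axes. yaw=direction of tool y"""
    s,R=st(); d=np.array(pos)-s['ee_pos']
    print("clk",round(s['clock'],2),"pos",s['ee_pos'],"ty yaw",np.arctan2(*R.as_matrix()[[1,0],1]),"tx",R.as_matrix()[:,0],"j",s['joints'],"F",s['wrist_force'],"w",round(s['width'],3))
    print("shift now axes cm",R.inv().apply(d)/10)
    if yaw is not None:
        for k in(0,np.pi):
            z=np.array([0,0,-1.]);y=np.array([np.cos(yaw+k),np.sin(yaw+k),0]);T=Ro.from_matrix(np.c_[z,y,np.cross(z,y)])
            print("turn",(R.inv()*T).as_rotvec(),"then shift cm",T.inv().apply(d)/10)
if __name__=="__main__": to(eval(sys.argv[1]),eval(sys.argv[2]) if len(sys.argv)>2 else None)
E
python3 go.py "[475,-321,300]" 0.76
```

```text
clk 1.2 pos [276.983 642.906 213.94 ] ty yaw 1.1640415204561734 tx [ 0.  0. -1.] j [ 1.131  0.379  1.734 -0.     1.028 -0.033] F [-0.421 -0.34   0.248] w 0.996
shift now axes cm [ -8.607 -80.692  56.321]
turn [ 0.404  0.    -0.   ] then shift cm [ -8.606 -52.053  83.509]
turn [-2.738  0.     0.   ] then shift cm [ -8.606  52.053 -83.509]
```

Call:
jog_arm([
  [-4.3,0,0,0,0,0,6],
  [-4.3,0,0,0,0,0,6],
  [0,-2,4.7,0,0,0,6],
  [0,-2,4.7,0,0,0,6],
  [0,-2,4.7,0,0,0,6],
])

```text
clock: 1.82
ee_pos: [383.6, 530.9, 300.1]
orientation: [1.213, 1.57, 0.806]
wrist_force: [0.5, -0.2, -0.4]
width: 0.656
```

Call:
jog_arm([
  [0,-2,4.7,0,0,0,6],
  [0,-2,4.7,0,0,0,6],
  [0,-2,4.7,0,0,0,6],
  [0,-2,4.7,0,0,0,6],
  [0,-2,4.7,0,0,0,6],
])

```text
clock: 2.45
ee_pos: [560.0, 345.8, 300.1]
orientation: [0.999, 1.571, 0.592]
wrist_force: [0.4, -0.1, 0.2]
width: 0.659
```

Call:
jog_arm([
  [0,-5.7,1.4,0,0,0,6],
  [0,-5.7,1.4,0,0,0,6],
  [0,-5.7,1.4,0,0,0,6],
  [0,-5.7,1.4,0,0,0,6],
  [0,-5.7,1.4,0,0,0,6],
])

```text
clock: 3.08
ee_pos: [510.0, 56.1, 300.2]
orientation: [0.422, 1.57, 0.015]
wrist_force: [0.1, 0.3, 0.3]
width: 0.658
```

Call:
jog_arm([
  [0,-5.7,1.4,0,0,0,6],
  [0,-5,1.7,0,0,0,6],
  [0,-5,1.7,0,0,0,6],
  [0,-5,1.7,0,0,0,6],
  [0,-5,1.7,0,0,0,6],
])

```text
clock: 3.7
ee_pos: [483.8, -212.5, 300.3]
orientation: [0.045, 1.57, -0.362]
wrist_force: [0.6, 0.6, -0.5]
width: 0.655
```

```bash
python3 go.py "[475,-321,200]" 0.76
```

```text
clk 3.7 pos [ 483.791 -212.501  300.264] ty yaw 1.1639102640184869 tx [ 0.001 -0.    -1.   ] j [-0.458  0.003  2.017  0.     1.12  -1.622] F [ 0.609  0.583 -0.465] w 0.655
shift now axes cm [ 10.029 -10.312   3.479]
turn [ 0.404  0.001 -0.   ] then shift cm [10.026 -8.112  7.259]
turn [-2.738  0.     0.001] then shift cm [10.026  8.112 -7.259]
```

Call:
jog_arm([
  [0,-5,1.7,0,0,0,6],
  [0,-5.3,1.75,0,0,0,6],
  [0,0,0,0.135,0,0,6],
  [0,0,0,0.135,0,0,6],
  [0,0,0,0.134,0,0,6],
])

```text
clock: 4.32
ee_pos: [475.0, -319.2, 299.9]
orientation: [1.121, 1.571, 0.305]
wrist_force: [0.4, -0.5, -0.2]
width: 0.655
```

Call:
jog_arm([
  [5,0,0,0,0,0,6],
  [5,0,0,0,0,0,6],
  [0,0,0,0,0,0,6],
])

```text
clock: 4.7
ee_pos: [473.3, -317.7, 197.1]
orientation: [-2.966, 1.565, 2.506]
wrist_force: [0.3, -0.0, 0.6]
width: 0.658
```

```bash
python3 - <<'E'
from h import *
from plant import grab_frame
for n,(x,y,w,h) in(("scene",(175,100,120,120)),("top",(360,190,100,100))):
    im=grab_frame(n)[:,:,::-1].copy(); cv2.imwrite(f"pics/{n}1.png",im); cv2.imwrite(f"pics/{n}1c.png",crop(im,x,y,w,h,5))
E
python3 go.py "[475,-321,52]" 0.76
```

```text
clk 4.8 pos [ 475.585 -319.378  201.314] ty yaw 0.7600354567674205 tx [ 0.001 -0.    -1.   ] j [-0.632  0.197  2.002 -0.     0.942 -1.392] F [-0.156  0.383  0.302] w 0.656
shift now axes cm [14.931 -0.155  0.068]
turn [ 0.     0.001 -0.   ] then shift cm [14.931 -0.154  0.077]
turn [-3.142  0.     0.001] then shift cm [14.931  0.154 -0.077]
```

View pics/scene1c.png

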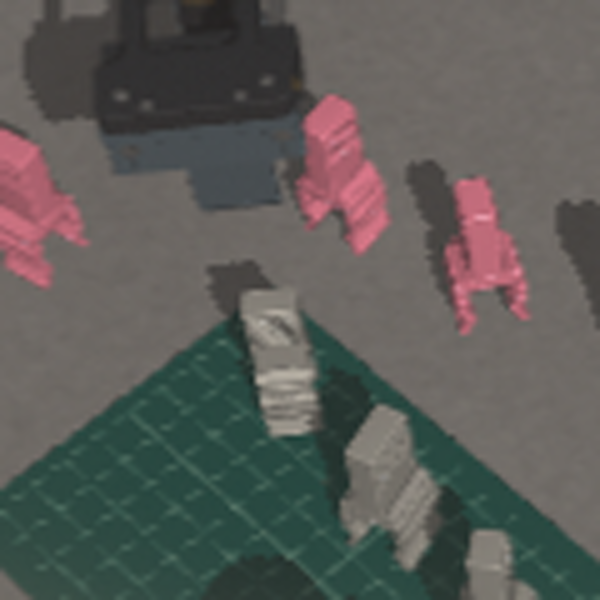

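View pics/top1c.png

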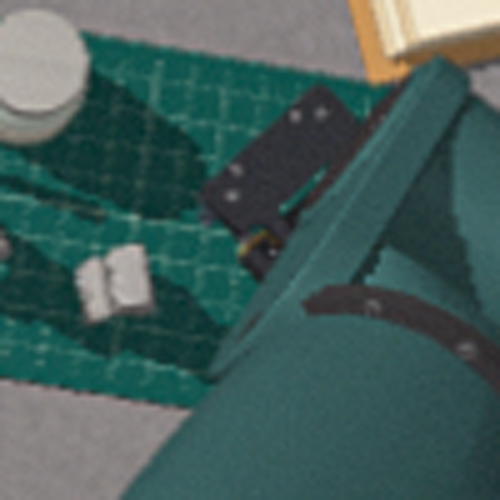

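Call:
jog_arm([
  [5,-0.1,0,0,0,0,6],
  [5,-0.05,0.1,0,0,0,6],
  [2.7,0,0,0,0,0,6],
  [2.0,0,0,0,0,0,6],
  [0,0,0,0,0,0,6],
])

```text
clock: 5.42
ee_pos: [475.0, -321.0, 53.3]
orientation: [0.044, 1.571, -0.767]
wrist_force: [0.1, -0.1, 0.6]
width: 0.657
```

Call:
jog_arm([
  [0,0,0,0,0,0,2.5],
  [0,0,0,0,0,0,0.5],
  [0,0,0,0,0,0,0.5],
  [0,0,0,0,0,0,0.5],
  [0,0,0,0,0,0,0.5],
], grip_force=15)

```text
clock: 6.05
ee_pos: [474.7, -320.8, 53.0]
orientation: [0.045, 1.571, -0.765]
wrist_force: [0.3, 0.1, 1.8]
width: 0.175
```

```bash
python3 - <<'E'
from h import *
from plant import grab_frame
for n,(x,y,w,h) in(("scene",(175,100,120,120)),):
    im=grab_frame(n)[:,:,::-1].copy(); cv2.imwrite(f"pics/{n}2.png",im); cv2.imwrite(f"pics/{n}2c.png",crop(im,x,y,w,h,5))
E
python3 go.py "[475,-321,54]" 0.76
```

```text
clk 6.1 pos [ 474.719 -320.789   53.043] ty yaw 0.7599780404403104 tx [ 0. -0. -1.] j [-0.635  0.427  2.041  0.     0.674 -1.395] F [-0.654 -0.317  2.206] w 0.174
shift now axes cm [-0.096  0.006  0.035]
turn [-0.  0. -0.] then shift cm [-0.096  0.006  0.035]
turn [ 3.142 -0.    -0.   ] then shift cm [-0.096 -0.006 -0.035]
```

View pics/scene2c.png

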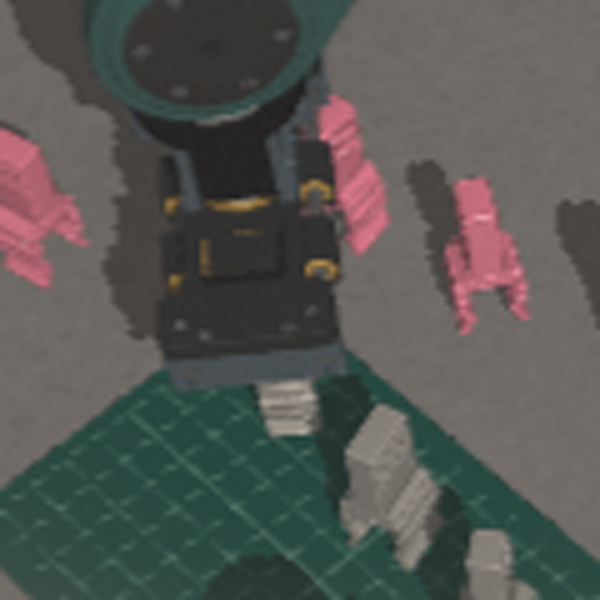

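Call:
jog_arm([
  [-1,0,0,0,0,0,0.5],
  [-5,0,0,0,0,0,0.5],
  [-6,0,0,0,0,0,0.5],
  [-6,0,0,0,0,0,0.5],
  [-6,0,0,0,0,0,0.5],
], grip_force=40)

```text
clock: 6.72
ee_pos: [474.3, -320.5, 295.6]
orientation: [0.183, 1.57, -0.628]
wrist_force: [1.3, -1.2, -0.5]
width: 0.174
```

```bash
cat > axis.py <<'E'
from h import *
from scipy import ndimage as nd
from ov import H
ims={n:cv2.imread(f"pics/{n}0.png").astype(float).mean(2) for n in("scene","top")}
p=(566,273,-0.111)
xs=np.arange(-34,34,.1)
def mid(n,y,r,lo,hi):
    q=proj(n,H(p,np.c_[xs,0*xs+y,0*xs+75])); g=np.gradient(nd.gaussian_filter1d(nd.map_coordinates(ims[n],[q[:,1],q[:,0]],order=1),10))/.1
    a=(xs<-r+lo)&(xs>-r-lo); b=(xs>r-hi)&(xs<r+hi)
    return xs[a][np.argmax(abs(g[a]))],xs[b][np.argmax(abs(g[b]))]
for n in("scene","top"):
    print(n)
    for ys,r in((range(-35,95,10),25),(range(104,122,4),12),(range(-115,-75,8),12)):
        for y in ys:
            a,b=mid(n,y,r,5,5); print(y,r,round(a,1),round(b,1),"mid",round((a+b)/2,2),"w",round(b-a,1))
E
python3 axis.py
```

```text
scene
-35 25 -24.8 25.0 mid 0.1 w 49.8
-25 25 -24.6 25.1 mid 0.25 w 49.7
-15 25 -25.0 25.3 mid 0.15 w 50.3
-5 25 -25.2 25.1 mid -0.05 w 50.3
5 25 -24.2 25.5 mid 0.65 w 49.7
15 25 -27.3 28.0 mid 0.35 w 55.3
25 25 -26.5 28.4 mid 0.95 w 54.9
35 25 -24.3 25.1 mid 0.4 w 49.4
45 25 -24.1 26.3 mid 1.1 w 50.4
55 25 -25.1 26.1 mid 0.5 w 51.2
65 25 -24.7 27.0 mid 1.15 w 51.7
75 25 -24.2 27.4 mid 1.6 w 51.6
85 25 -23.1 27.2 mid 2.05 w 50.3
104 12 -10.7 13.2 mid 1.25 w 23.9
108 12 -10.0 12.9 mid 1.45 w 22.9
112 12 -10.1 9.8 mid -0.15 w 19.9
116 12 -9.9 8.3 mid -0.8 w 18.2
120 12 -10.1 7.3 mid -1.4 w 17.4
-115 12 -11.2 10.2 mid -0.5 w 21.4
-107 12 -11.6 11.8 mid 0.1 w 23.4
-99 12 -11.9 11.6 mid -0.15 w 23.5
-91 12 -10.2 11.9 mid 0.85 w 22.1
-83 12 -7.1 11.7 mid 2.3 w 18.8
top
-35 25 -23.3 25.3 mid 1.0 w 48.6
-25 25 -24.3 25.5 mid 0.6 w 49.8
-15 25 -23.3 25.3 mid 1.0 w 48.6
-5 25 -22.4 26.4 mid 2.0 w 48.8
5 25 -23.4 25.4 mid 1.0 w 48.8
15 25 -20.1 23.8 mid 1.85 w 43.9
25 25 -20.1 28.2 mid 4.05 w 48.3
35 25 -22.6 29.4 mid 3.4 w 52.0
45 25 -22.6 25.4 mid 1.4 w 48.0
55 25 -22.2 26.5 mid 2.15 w 48.7
65 25 -23.5 25.5 mid 1.0 w 49.0
75 25 -23.0 26.4 mid 1.7 w 49.4
85 25 -20.1 25.6 mid 2.75 w 45.7
104 12 -8.4 14.3 mid 2.95 w 22.7
108 12 -7.2 13.9 mid 3.35 w 21.1
112 12 -7.1 13.0 mid 2.95 w 20.1
116 12 -7.1 12.6 mid 2.75 w 19.7
120 12 -7.1 12.1 mid 2.5 w 19.2
-115 12 -8.4 9.3 mid 0.45 w 17.7
-107 12 -9.1 9.1 mid 0.0 w 18.2
-99 12 -7.9 9.9 mid 1.0 w 17.8
-91 12 -7.1 10.7 mid 1.8 w 17.8
-83 12 -11.1 10.2 mid -0.45 w 21.3
```

Call:
jog_arm([
  [0,3.9,-3.7,0,0,0,0.5],
  [0,3.9,-3.7,0,0,0,0.5],
  [0,3.9,-3.7,0,0,0,0.5],
  [0,3.9,-3.7,0,0,0,0.5],
  [0,3.9,-3.7,0,0,0,0.5],
])

```text
clock: 7.35
ee_pos: [488.2, -50.6, 293.6]
orientation: [0.633, 1.57, -0.178]
wrist_force: [0.5, -0.4, -0.9]
width: 0.172
```

Call:
jog_arm([
  [0,3.9,-3.7,0,0,0,0.5],
  [0,4.7,-3.1,0,0,0,0.5],
  [0,4.7,-3.1,0,0,0,0.5],
  [0,4.7,-3.1,0,0,0,0.5],
  [0,4.7,-3.1,0,0,0,0.5],
])

```text
clock: 7.98
ee_pos: [542.1, 222.7, 293.6]
orientation: [1.021, 1.57, 0.21]
wrist_force: [1.0, -0.1, -0.3]
width: 0.172
```

Call:
jog_arm([
  [0,4.7,-3.1,0,0,0,0.5],
  [0,4.7,-3.1,0,0,0,0.5],
  [0,4.7,-3.1,0,0,0,0.5],
  [0,0,0,0.176,0,0,0.5],
  [0,0,0,0.176,0,0,0.5],
])

```text
clock: 8.6
ee_pos: [580.0, 386.0, 293.1]
orientation: [-1.336, 1.57, -2.503]
wrist_force: [-0.5, 0.4, -0.4]
width: 0.173
```

Call:
jog_arm([
  [0,0,0,0.176,0,0,0.5],
  [0,0,0,0.176,0,0,0.5],
  [0,0,0,0.176,0,0,0.5],
  [0,0,0,0,0,0,0.5],
])

```text
clock: 9.1
ee_pos: [580.1, 385.2, 293.4]
orientation: [1.725, 1.571, 0.036]
wrist_force: [-0.5, -0.1, -0.0]
width: 0.17
```

```bash
python3 go.py "[580.5,383.7,167]" -0.12
```

```text
clk 9.1 pos [580.145 385.227 293.396] ty yaw -0.11890227997379585 tx [ 0.  0. -1.] j [ 0.553  0.296  1.692 -0.     1.153  0.672] F [-0.458 -0.082 -0.039] w 0.17
shift now axes cm [12.64   0.053  0.148]
turn [ 0.001 -0.    -0.   ] then shift cm [12.64   0.053  0.147]
turn [-3.14  0.   -0.  ] then shift cm [12.64  -0.053 -0.147]
```

Call:
jog_arm([
  [5,0,0.15,0,0,0,0.5],
  [5,0.05,0,0,0,0,0.5],
  [2.6,0,0,0,0,0,0.5],
  [0,0,0,0,0,0,0.5],
])

```text
clock: 9.6
ee_pos: [579.6, 383.1, 165.2]
orientation: [-0.915, 1.567, -2.602]
wrist_force: [-0.5, 0.4, -0.4]
width: 0.179
```

```bash
python3 - <<'E'
from h import *
from plant import grab_frame
for n,(x,y,w,h) in(("scene",(420,290,100,100)),("top",(130,170,100,75))):
    im=grab_frame(n)[:,:,::-1].copy(); cv2.imwrite(f"pics/{n}3.png",im); cv2.imwrite(f"pics/{n}3c.png",crop(im,x,y,w,h,6))
E
python3 go.py "[580.5,383.7,167]" -0.12
```

```text
clk 9.7 pos [581.121 384.073 168.198] ty yaw -0.11784291248880208 tx [ 0.001  0.001 -1.   ] j [0.551 0.425 1.762 0.    0.953 0.668] F [ 0.171  0.242 -0.232] w 0.172
shift now axes cm [ 0.12  -0.057  0.044]
turn [ 0.002 -0.001 -0.001] then shift cm [ 0.12  -0.057  0.044]
turn [-3.139  0.001 -0.001] then shift cm [ 0.12   0.057 -0.044]
```

View pics/scene3c.png

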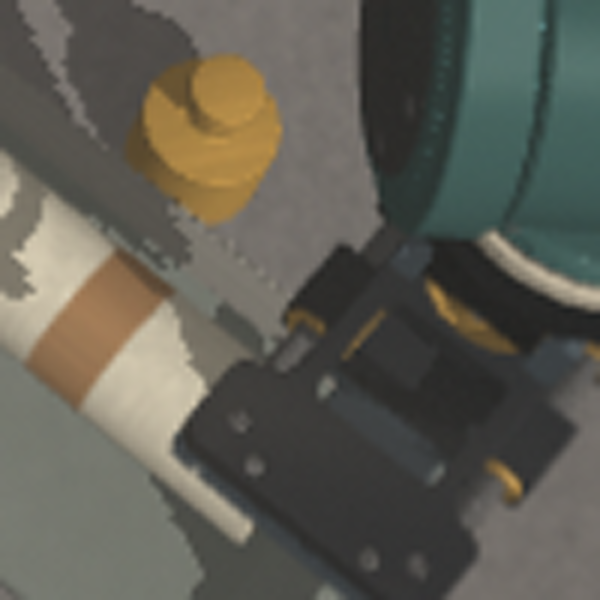

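View pics/top3c.png

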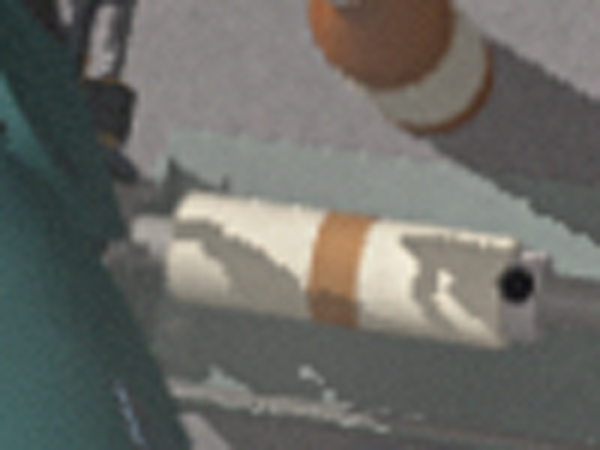

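Call:
jog_arm([
  [1.7,-0.06,0.04,0,0,0,0.5],
  [0,0,0,0,0,0,0.5],
  [0,0,0,0,0,0,0.5],
])

```text
clock: 10.07
ee_pos: [580.0, 383.5, 150.2]
orientation: [2.233, 1.571, 0.543]
wrist_force: [-0.4, -0.4, 0.5]
width: 0.174
```

```bash
cat >> go.py <<'E'
    s,R=st(); print("tool F",R.inv().apply(s['wrist_force']),"tool T",R.inv().apply(s['wrist_torque']))
    # holder frame about bar axis
E
python3 go.py "[580.5,383.7,151]" -0.12
```

```text
File "go.py", line 17
    s,R=st(); print("tool F",R.inv().apply(s['wrist_force']),"tool T",R.inv().apply(s['wrist_torque']))
IndentationError: unexpected indent
```

```bash
sed -i 's/^if __name__=="__main__": to/if __name__=="__main__":\n    to/' go.py
python3 go.py "[580.5,383.7,151]" -0.12
```

```text
clk 10.07 pos [580.044 383.515 150.164] ty yaw -0.11969712191067905 tx [ 0.  0. -1.] j [ 0.551  0.445  1.771 -0.     0.925  0.67 ] F [-0.357 -0.361  0.534] w 0.174
shift now axes cm [-0.084  0.043 -0.024]
turn [ 0. -0. -0.] then shift cm [-0.084  0.043 -0.024]
turn [-3.141  0.    -0.   ] then shift cm [-0.084 -0.043  0.024]
tool F [-0.535 -0.312  0.401] tool T [-0.012 -0.108 -0.036]
```

Call:
jog_arm([
  [0.4,0,0,0,0,0,0.5],
  [0.3,0,0,0,0,0,0.5],
  [0,0,0,0,0,0,0.5],
])

```text
clock: 10.45
ee_pos: [579.8, 383.4, 142.6]
orientation: [-0.872, 1.57, -2.563]
wrist_force: [-0.3, -0.1, -1.0]
width: 0.175
```

```bash
python3 go.py "[580.5,383.7,144]" -0.12
```

```text
clk 10.45 pos [579.844 383.361 142.602] ty yaw -0.1199772833366745 tx [-0. -0. -1.] j [ 0.551  0.455  1.773 -0.     0.914  0.671] F [-0.328 -0.103 -1.031] w 0.175
shift now axes cm [-0.14   0.061 -0.041]
turn [0. 0. 0.] then shift cm [-0.14   0.061 -0.041]
turn [-3.142 -0.001  0.   ] then shift cm [-0.14  -0.061  0.041]
tool F [ 1.031 -0.312  0.141] tool T [-0.022 -0.088 -0.063]
```

Call:
jog_arm([
  [0.3,0,0,0,0,0,0.5],
  [0,0,0,0,0,0,0.5],
])

```text
clock: 10.7
ee_pos: [579.9, 383.4, 139.7]
orientation: [-0.947, 1.57, -2.638]
wrist_force: [-0.7, 0.2, -0.1]
width: 0.175
```

Call:
jog_arm([
  [0.3,0,0,0,0,0,0.5],
  [0,0,0,0,0,0,0.5],
])

```text
clock: 10.95
ee_pos: [579.9, 383.4, 136.6]
orientation: [-0.969, 1.57, -2.66]
wrist_force: [-1.3, 1.2, -0.6]
width: 0.174
```

```bash
python3 go.py "[580.5,383.7,144]" -0.12
```

```text
clk 10.95 pos [579.878 383.389 136.632] ty yaw -0.12000718371152432 tx [-0. -0. -1.] j [0.551 0.462 1.775 0.    0.905 0.671] F [-1.328  1.16  -0.586] w 0.174
shift now axes cm [-0.737  0.058 -0.038]
turn [-0.  0.  0.] then shift cm [-0.737  0.058 -0.038]
turn [ 3.142  0.    -0.   ] then shift cm [-0.737 -0.058  0.038]
tool F [ 0.586 -1.458 -0.993] tool T [ 0.02  -0.102 -0.065]
```

Call:
jog_arm([
  [0.3,0,0,0,0,0,0.5],
  [0,0,0,0,0,0,0.5],
])

```text
clock: 11.2
ee_pos: [579.9, 383.4, 133.6]
orientation: [-0.979, 1.57, -2.67]
wrist_force: [0.6, -0.3, -0.8]
width: 0.173
```

Call:
jog_arm([
  [0.3,0,0,0,0,0,0.5],
  [0,0,0,0,0,0,0.5],
])

```text
clock: 11.45
ee_pos: [579.8, 383.4, 130.6]
orientation: [-1.029, 1.57, -2.72]
wrist_force: [0.0, 0.0, -0.9]
width: 0.175
```

```bash
python3 go.py "[580.5,383.7,130]" -0.12
```

```text
clk 11.45 pos [579.846 383.386 130.629] ty yaw -0.11999332625865664 tx [-0. -0. -1.] j [0.551 0.47  1.776 0.    0.896 0.671] F [ 0.029  0.043 -0.879] w 0.175
shift now axes cm [ 0.063  0.061 -0.039]
turn [0. 0. 0.] then shift cm [ 0.063  0.061 -0.039]
turn [-3.142 -0.     0.   ] then shift cm [ 0.063 -0.061  0.039]
tool F [ 0.879  0.024 -0.046] tool T [-0.041 -0.044 -0.099]
```

Call:
jog_arm([
  [0.3,0,0,0,0,0,0.5],
  [0,0,0,0,0,0,0.5],
])

```text
clock: 11.7
ee_pos: [579.9, 383.4, 127.6]
orientation: [-0.904, 1.57, -2.595]
wrist_force: [0.9, 0.1, -0.9]
width: 0.17
```

Call:
jog_arm([
  [0.3,0,0,0,0,0,0.5],
  [0,0,0,0,0,0,0.5],
])

```text
clock: 11.95
ee_pos: [579.9, 383.4, 124.6]
orientation: [-1.046, 1.57, -2.737]
wrist_force: [-0.1, 0.1, 0.0]
width: 0.172
```

```bash
python3 go.py "[580.5,383.7,107]" -0.12
```

```text
clk 11.95 pos [579.863 383.404 124.644] ty yaw -0.12002141250988517 tx [-0. -0. -1.] j [0.551 0.478 1.778 0.    0.887 0.671] F [-0.097  0.108  0.   ] w 0.172
shift now axes cm [ 1.764  0.06  -0.037]
turn [-0.  0.  0.] then shift cm [ 1.764  0.06  -0.037]
turn [ 3.142  0.    -0.   ] then shift cm [ 1.764 -0.06   0.037]
tool F [-0.    -0.109 -0.096] tool T [ 0.011 -0.048 -0.088]
```

Call:
jog_arm([
  [0.2,0,0,0,0,0,0.5],
  [0.1,0,0,0,0,0,0.5],
  [0,0,0,0,0,0,0.5],
])

```text
clock: 12.32
ee_pos: [580.0, 383.6, 122.4]
orientation: [-2.589, 1.571, 2.004]
wrist_force: [-2.6, -1.9, 7.5]
width: 0.174
```

Call:
jog_arm([
  [0.2,0,0,0,0,0,0.5],
  [0,0,0,0,0,0,0.5],
])

```text
clock: 12.58
ee_pos: [580.2, 383.5, 120.7]
orientation: [1.977, 1.57, 0.286]
wrist_force: [-1.9, -1.7, 8.8]
width: 0.175
```

```bash
python3 go.py "[580.5,383.7,107]" -0.12
```

```text
clk 12.57 pos [580.245 383.538 120.665] ty yaw -0.11995092206963139 tx [ 0.  0. -1.] j [ 0.551  0.483  1.778 -0.     0.88   0.671] F [-1.94  -1.677  8.77 ] w 0.175
shift now axes cm [ 1.366  0.023 -0.019]
turn [ 0. -0. -0.] then shift cm [ 1.366  0.023 -0.019]
turn [-3.142  0.001 -0.   ] then shift cm [ 1.366 -0.023  0.019]
tool F [-8.771 -1.722  1.896] tool T [-0.079 -0.661 -0.584]
```

Call:
jog_arm([
  [0.1,-0.05,0.03,0,0,0,0.5],
  [0.1,0,0,0,0,0,0.5],
  [0,0,0,0,0,0,0.5],
])

```text
clock: 12.95
ee_pos: [580.0, 383.5, 118.9]
orientation: [2.221, 1.57, 0.531]
wrist_force: [-1.6, -0.5, 8.9]
width: 0.176
```

```bash
python3 go.py "[580.5,383.7,107]" -0.12
```

```text
clk 12.95 pos [580.013 383.521 118.922] ty yaw -0.11996476535591222 tx [ 0.001  0.001 -1.   ] j [ 0.551  0.485  1.78  -0.     0.876  0.671] F [-1.583 -0.498  8.864] w 0.176
shift now axes cm [ 1.192  0.045 -0.023]
turn [ 0.    -0.001 -0.001] then shift cm [ 1.192  0.046 -0.024]
turn [-3.142  0.002 -0.001] then shift cm [ 1.192 -0.046  0.024]
tool F [-8.866 -1.503  0.677] tool T [-0.009 -0.429 -0.455]
```

Fits; now press down through the snap in small steps.

Call:
jog_arm([
  [0.2,-0.03,0,0,0,0,0.5],
  [0.2,0,0,0,0,0,0.5],
  [0,0,0,0,0,0,0.5],
])

```text
clock: 13.32
ee_pos: [579.6, 383.5, 114.4]
orientation: [2.26, 1.57, 0.569]
wrist_force: [-0.7, -0.1, 4.6]
width: 0.174
```

Call:
jog_arm([
  [0.2,0,0,0,0,0,0.5],
  [0.2,0,0,0,0,0,0.5],
  [0,0,0,0,0,0,0.5],
])

```text
clock: 13.7
ee_pos: [579.1, 383.2, 109.5]
orientation: [-1.388, 1.571, -3.079]
wrist_force: [2.1, 1.7, -3.5]
width: 0.177
```

```bash
python3 go.py "[580.5,383.7,107]" -0.12
```

```text
clk 13.7 pos [579.104 383.242 109.513] ty yaw -0.11999123597518639 tx [-0. -0. -1.] j [0.551 0.496 1.783 0.    0.863 0.671] F [ 2.108  1.686 -3.493] w 0.177
shift now axes cm [ 0.251  0.133 -0.062]
turn [0. 0. 0.] then shift cm [ 0.251  0.133 -0.062]
turn [-3.142 -0.     0.   ] then shift cm [ 0.251 -0.133  0.062]
tool F [ 3.493  1.891 -1.927] tool T [-0.05   0.328  0.266]
```

Call:
jog_arm([
  [0.15,0.05,-0.03,0,0,0,0.5],
  [0.1,0,0,0,0,0,0.5],
  [0,0,0,0,0,0,0.5],
])

```text
clock: 14.08
ee_pos: [579.5, 383.3, 107.1]
orientation: [-0.936, 1.57, -2.626]
wrist_force: [-0.2, 0.5, -2.6]
width: 0.172
```

```bash
python3 go.py "[580.5,383.7,107]" -0.12
```

```text
clk 14.07 pos [579.482 383.336 107.076] ty yaw -0.12004631253904849 tx [-0.001 -0.    -1.   ] j [0.551 0.5   1.782 0.    0.86  0.671] F [-0.207  0.474 -2.584] w 0.172
shift now axes cm [ 0.008  0.097 -0.048]
turn [-0.  0.  0.] then shift cm [ 0.008  0.097 -0.048]
turn [ 3.142  0.001 -0.001] then shift cm [ 0.008 -0.097  0.048]
tool F [ 2.584 -0.261 -0.446] tool T [-0.049 -0.024 -0.063]
```

Still pulled down slightly; press until the crown seats.

Call:
jog_arm([
  [0.1,0,0,0,0,0,0.5],
  [0,0,0,0,0,0,0.5],
])

```text
clock: 14.32
ee_pos: [579.6, 383.4, 106.8]
orientation: [-0.848, 1.57, -2.539]
wrist_force: [-3.1, -1.8, 4.7]
width: 0.175
```

Call:
jog_arm([
  [0.1,0,0,0,0,0,0.5],
  [0,0,0,0,0,0,0.5],
])

```text
clock: 14.58
ee_pos: [579.6, 383.5, 106.7]
orientation: [-0.935, 1.57, -2.625]
wrist_force: [-7.4, -4.3, 16.1]
width: 0.176
```

Call:
jog_arm([
  [-0.15,0,0,0,0,0,0.5],
  [0,0,0,0,0,0,2.2],
  [0,0,0,0,0,0,4],
  [0,0,0,0,0,0,4],
  [0,0,0,0,0,0,4],
])

```text
clock: 15.2
ee_pos: [579.7, 383.5, 106.9]
orientation: [-2.76, 1.571, 1.832]
wrist_force: [0.7, -0.0, -0.1]
width: 0.442
```

Call:
jog_arm([
  [-2,0,0,0,0,0,4],
  [-5,0,0,0,0,0,4],
  [-6,0,0,0,0,0,4],
  [-6,0,0,0,0,0,4],
  [0,0,0,0,0,0,4],
])

```text
clock: 15.82
ee_pos: [581.6, 384.7, 304.3]
orientation: [2.243, 1.561, 0.553]
wrist_force: [0.6, 0.9, -0.7]
width: 0.438
```

Call:
jog_arm([
  [0,-4.7,-3,0,0,0,4],
  [0,-4.7,-3,0,0,0,4],
  [0,-4.7,-3,0,0,0,4],
  [0,-4.7,-3,0,0,0,4],
  [0,-4.7,-3,0,0,0,4],
])

```text
clock: 16.45
ee_pos: [362.7, 561.3, 297.2]
orientation: [0.725, 1.571, -0.965]
wrist_force: [1.0, 1.3, 0.5]
width: 0.436
```

Call:
jog_arm([
  [0,-4,-3,0,0,0,4],
  [0,-4,-3,0,0,0,4],
  [0,0,0,0,0,0,4],
])

```text
clock: 16.82
ee_pos: [289.6, 631.2, 296.9]
orientation: [-1.419, 1.57, -3.107]
wrist_force: [-0.1, -0.2, 0.4]
width: 0.439
```

```bash
python3 - <<'E'
from h import *
from plant import grab_frame,sense
for n,(x,y,w,h) in(("scene",(380,280,130,130)),("top",(130,170,130,95))):
    im=grab_frame(n)[:,:,::-1].copy(); cv2.imwrite(f"pics/{n}4.png",im); cv2.imwrite(f"pics/{n}4c.png",crop(im,x,y,w,h,5.5))
print(sense()['wrist_force'],sense()['ee_pos'])
E
```

```text
[ 1.53587782 -0.33292697  0.51210191] [291.75935507 629.50466621 296.85135387]
```

View pics/scene4c.png

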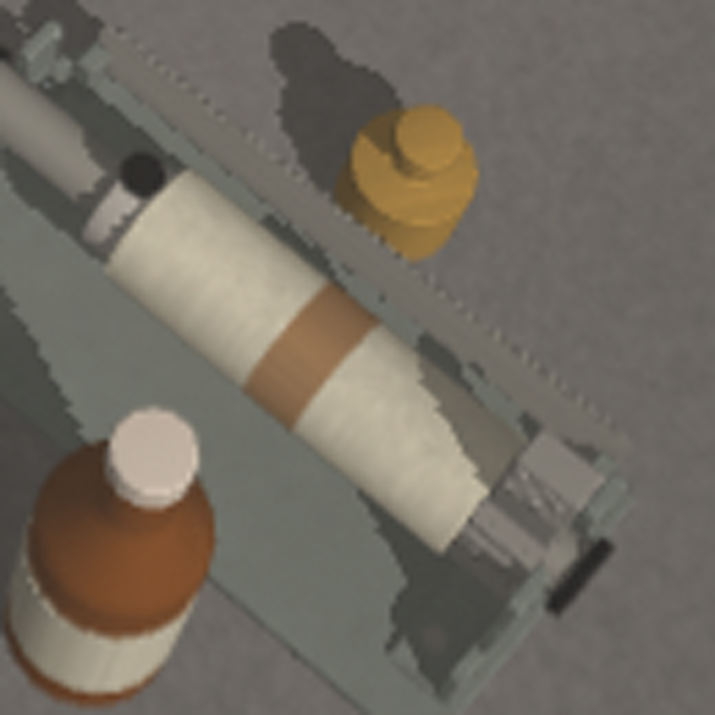

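View pics/top4c.png

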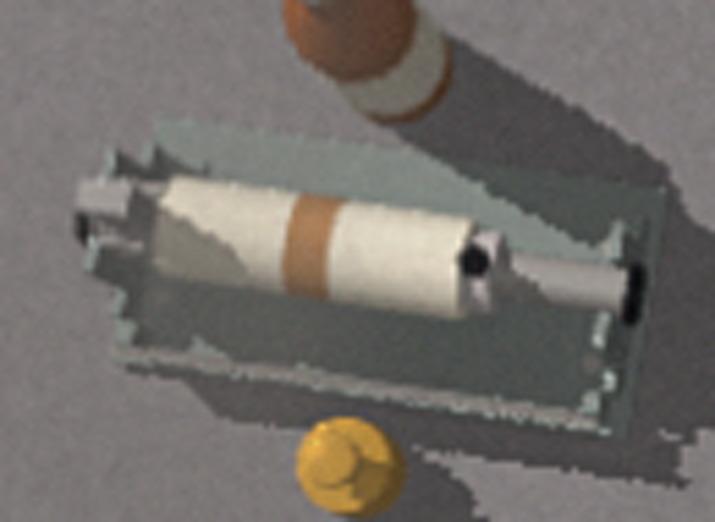

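View pics/scene4.png

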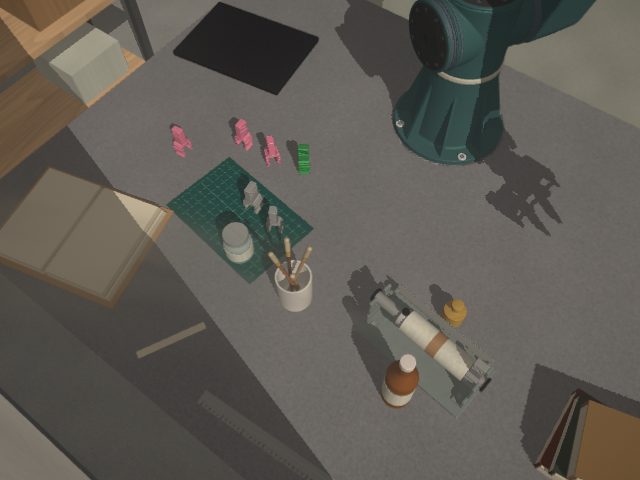

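```bash
python3 - <<'E'
from h import *
out=[]
c,s=np.cos(-.12),np.sin(-.12)
for n,(x,y,w,h) in(("scene",(445,335,60,60)),("top",(135,190,60,60))):
    im=crop(cv2.imread(f"pics/{n}4.png"),x,y,w,h,6.6)
    for hx,z0,z1 in((8,20,66),(16.5,2,20)):
        for z in(z0,z1):
            B=np.array([[hx,13],[-hx,13],[-hx,-13],[hx,-13],[hx,13]])
            P=np.c_[580.3+c*B[:,0]-s*B[:,1],383.7+s*B[:,0]+c*B[:,1],0*B[:,0]+75+z]
            q=(proj(n,P)-[x,y]+.5)*6.6-.5
            cv2.polylines(im,[np.round(q*8).astype(int)],False,(0,0,255) if hx==8 else (255,0,0),1,cv2.LINE_AA,3)
    out.append(im)
cv2.imwrite("pics/fin.png",np.hstack(out))
E
```

```text
(no output)
```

View pics/fin.png

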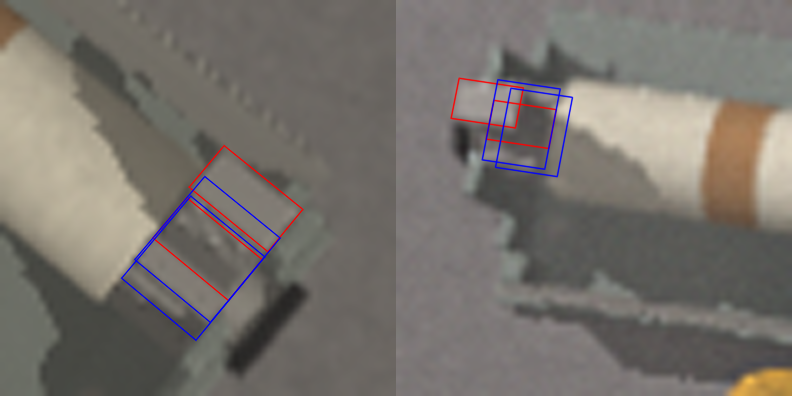

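The 26 mm outline, drawn upright and fully home, matches the picture in both views. The stop sits at about (470,370) in the scene camera and (145,207) in the top camera. The other two stops stand untouched on the mat at (252,197) and (275,217) in the scene view, so I'm handing in.

```bash
python3 -c "
from plant import *
print(close_job(), sense()['clock'])"
```

```text
the job is handed in; nothing more can be done
the job is handed in; nothing more can be done
```

I pressed the middle stop (26 mm) onto the bar in the gap and handed the job in about 17 s into the 64 s allowed. The hand-in gave no verdict.

- **Gap and choice:** I measured the gap at about 26.6–26.8 mm. The top camera's direct reading was 27–28 mm, but it also read the 150 mm roll about 2.7 mm short; corrected for that it agrees. That rules out the 32 mm stop, so I never picked it up. The middle stop fits with under 1 mm to spare, and it went down between the roll and the plate without catching on either.
- **Telling the stops apart:** outline fits in both cameras ranked the three as 17, 23.5 and 28.5 mm, each about 3 mm under its true width. The order was clear, and the placed stop then matched a 26 mm outline.
- **Seating:** the push read about 9 N (it may have peaked higher between readings). Then the arms snapped past and pulled the stop down. The crown bottomed out with the stop's origin within about 0.5 mm of the bar's axis height, and I pressed to 16 N to confirm.
- **Last pictures:** the stop sits square in the gap with its tab upright. The other two stops, paste jar, bottle, brush pot and weight look unmoved. The arm is clear of everything.
- **Not settled:** the two cameras disagreed by about 1.3 mm on where the bar lies across its length. I relied on touch for that direction, and the sideways force stayed small until the final press, when it reached about 8 N.

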